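# Row up the glue blocks and hold the sprung tweezers at the marked gap

### The job

Get ready to place parts: first bring the three small wooden blocks up against the straight fence so that each stands flat and flush with the fence, square and centred on its own notch, in one even row. Then pick up the sprung tweezers by their grip pads, squeeze them until the pointer is in line with the gap mark on the cross bar, and hold them level with the tips above the middle block, some 5 to 15 cm above the bench. Finish while still holding them there, steady at that gap, and leave everything else on the bench where it is.

Things in the scene. Friction and masses are not known exactly. Their poses are not given: they have to be found in the camera images.
- fence: straight light-wood batten fixed to the bench, 18 mm thick (its x), 250 mm long (its y), 22 mm high; origin at the centre of its underside; its front face (at x = -9 mm) looks to its -x, roughly towards the robot; three dark notch lines across its top at y = +90, 0 and -90 mm
- block_left: small plain wooden glue-up block, 32 mm (its x) x 36 mm (its y) x 10 mm high; origin at the centre of its underside; loose, 30 g. It starts in front of the fence, somewhat askew, in front of the fence's left notch (fence y = +90 mm)
- block_middle: small plain wooden glue-up block, 32 mm (its x) x 36 mm (its y) x 10 mm high; origin at the centre of its underside; loose, 30 g. It starts in front of the fence, somewhat askew, in front of the middle notch
- block_right: small plain wooden glue-up block, 32 mm (its x) x 36 mm (its y) x 10 mm high; origin at the centre of its underside; loose, 30 g. It starts in front of the fence, somewhat askew, in front of the right notch (fence y = -90 mm)
- bay_left (a point): point on the bench where the centre of a block's underside lies when the block is flush with the fence's front face and centred on the left (fence y = +90 mm) notch; x points squarely at the fence, y along it (to the left seen when facing the fence), like the fence's axes
- bay_middle (a point): point on the bench where the centre of a block's underside lies when the block is flush with the fence's front face and centred on the middle (fence y = 0) notch; x points squarely at the fence, y along it (to the left seen when facing the fence), like the fence's axes
- bay_right (a point): point on the bench where the centre of a block's underside lies when the block is flush with the fence's front face and centred on the right (fence y = -90 mm) notch; x points squarely at the fence, y along it (to the left seen when facing the fence), like the fence's axes
- tweezers: big steel sprung tweezers lying flat, 14 mm high, 140 mm long, 100 g; x from tail to tips, z up. Origin on the underside midway between the serrated grip pads (32 mm long, upright outer faces, squeezed along y), where they balance; round hinge (18 mm across) at x = -80 mm, tips at x = +50 mm. The frame is fixed to the +y leg, so it turns by half of tw_leg as both legs close alike
- tw_leg (a joint): closing angle J of the tweezers, rad: 0 at rest (sprung open, 48 mm over the pads, tips 39 mm apart), 0.29 all but shut. With h = (0.30 - J)/2: width over the pads = 2*(80 mm*sin h + 12 mm*cos h), tip gap = 260 mm*sin h. Squeezing takes 2.3 N to begin, 5 N at 0.15, 7.7 N shut; it springs open when let go
- tw_mark (a joint): setting of the gap mark (dark upright line 2.5 mm thick on a small brass saddle on the cross bar), 0 to 0.012 m: the line's y in the tweezers frame is this minus 0.006 m; it stays put. The pointer's y in that frame is 0.109 m*sin(joint tw_leg - 0.15)
- tw_pointer (a point): rear end of the pointer, a dark upright ridge 2.5 mm thick and 10 mm long on top of the -y leg just ahead of the cross bar (109 mm from the hinge, 17 mm above the underside); it slides along the bar's front edge as the tweezers close, from the -y end towards +y
- tw_mark_line (a point): front end of the gap mark, at the front edge of the aluminium cross bar that spans both legs ahead of the pads (x = 20 to 28 mm in the tweezers frame, its top 16 mm and the mark's top 21 mm above the underside); axes as the tweezers'. The tip gap is right when pointer and mark are in line (same y)
- tw_tip (a point): inner face of the +y leg's tip, 7 mm above the underside
- slip_stone: bystander, to be left alone: dark slip stone 20x52x9 mm; origin at the centre of its underside
- nippers: bystander, to be left alone: nippers with black handles, 41x139x12 mm; origin at the centre of its underside
- rivet_tin: bystander, to be left alone: small round tin 54 mm across, 24 mm high; origin at the centre of its underside
- flat_tin: bystander, to be left alone: flat rectangular tin 51x71x21 mm; origin at the centre of its underside
- marking_pen: bystander, to be left alone: thin pen 147 mm long, 9 mm thick; origin at the centre of its underside
- jam_jar: bystander, to be left alone: upturned glass jar 65 mm across, 123 mm high; origin at the centre of its underside
- glue_bottle: bystander, to be left alone: glue bottle with a red cap, 60 mm across, 232 mm high; origin at the centre of its underside

How it is judged:
By the outcome, as a careful person would: the job done as asked, in the order asked, and still so for the second after the job is handed in, while the arm keeps its last pose, push and grip.
It also fails if it takes over 72 s, if anything falls off the work surface, if the arm or the gripper's body presses on something with over 40 N, if the wrist force passes 120 N, or if a joint passes its speed limit or range.

### The arm

A 6-joint arm with a two-finger parallel gripper is mounted at the origin on the work surface; the furniture and walls round the work are solid. World frame = base frame: x ahead of the robot, y to its left, z up, the work surface at z = 0. Lengths are in m, angles in rad, forces in N, time in s.
With the tool pointing down it reaches from about 0.4 to 0.925 m from the base axis. Payload 12.5 kg.
Tool frame: the origin (TCP) lies at the very end of the fingers, on their centre line; the grasp point (between the pads) lies 19 mm behind it; z points along the fingers, y is the line along which they close (so a half turn about z gives the same grasp; the last joint's range is limited). The gripper opens to 95 mm and grips with 3 to 60 N. Pads are 20 mm wide; open, the fingers measure 119 mm over their backs; the gripper's body (75 mm by 180 mm) begins 59 mm behind the grasp point.
Start: joints at [1.078, 0.491, 1.559, -0, 1.092, -0.106], TCP at [0.236, 0.579, 0.215] pointing down, gripper open.
Joint ranges: [-3.1, 3.1], [-0.84, 2.19], [0.05, 2.79], [-1.13, 4.28], [0.06, 2.93], [-2.69, 2.69]. Speed limits (rad/s): [2.22, 2.22, 2.79, 3.14, 3.14, 3.14].

### API

Orientations are given as a unit quaternion [x, y, z, w].
In Python, from rig import bot, cams, finish_job, finder gives the robot as it stands.
- The arm moves only by the tool play_rows, never from a script. Its argument "plan" is text: rows parted by semicolons, each of 7 numbers parted by spaces: the shift along the tool's x, y, z in cm, then the turn, a rotation vector about the tool's x, y, z in degrees, then the closure, from -1 (fully open) to 1 (shut). In form: tx ty tz wx wy wz claw; .... A call has 1 to 12 rows; each row is the pose to reach, as a shift and turn from the pose commanded when the call began, along the tool's axes at that moment; what a row does not reach only later rows make up. A row lasts 1/8 s, in which the tool goes at most 62.5 mm and 10.7 degrees, less where a joint would pass 70% of its speed; a pose out of reach is approached as far as the arm can. A call with a gripper value outside its range is refused whole. The fingers move at their own pace and stop on an object; "newtons" is the grip in N (left out, the last holds). Time passes only in rows, so rows that repeat a pose let the fingers close. It gives the time, the measured TCP pose, the force, the opening and the grip force at its end, in the units of the state.
- bot.get_obs(): the state, without advancing time (a new reading comes with each control period).
- cams.read_camera(name): name is "scene" or "top" or "wrist"; returns the picture (400x640x3 uint8, blue, green, red); there is no depth.
- cams.get_calibration(name): a dict with "mtx" (3x3 intrinsics, pixels), "xyz" and "attitude" of the camera in the world; the wrist camera has in their place "tool_from_camera" (4x4, takes a point from camera to tool coordinates, whose origin is the TCP and whose axes are the flange's). Camera axes: x right, y down, z forward; pixel columns grow to the right and rows downward; lengths in m; the calibration is good to about 2 mm. A picture is of the moment at which its call begins: read the wrist's pose just before it. get_calibration takes no time and is no camera call.
- finish_job(): hands the job in; it is judged then, once.
Trained networks look in the newest picture that a camera, given by its name, has taken for a name from the list of things; names that differ only in an ending like _2 or _b are one class to them, and where a whole thing is asked for, a point or a joint stands for the part that bears it (a point fixed in the world has none). Each returns a list of dicts, best first, with "conf" (0 to 1); they miss things now and then, are a little off and sometimes report something else, mostly with a low value. They report only what shows in the picture. A call takes as long as a camera call.
- finder.silhouettes(camera, label): "pixels" (400x640 bool, what is visible of it) and "rect" ([left, top, width, height] in pixels, round what is visible of it).
The state is a dict: "t": time; "joint_pos": joint angles; "joint_velocities": joint speeds; "joint_efforts": joint torques, N m; "ee_pos": TCP position; "tcp_rot": TCP orientation; "wrist_force": force on the tool from outside, world axes, zero at the start; "ft_torque": the same for the moment, N m; "gripper_width": finger opening in m; "grip_force": force on a finger pad.
Only numpy, scipy, OpenCV 4.12 (cv2) and the standard library are available. Lean on these libraries where they do the work, as an engineer would, in place of code of your own. Each camera call takes 0.05 s, during which the arm holds its last target. There are 200 camera calls.

## Working session

There is one attempt and no reset: what is moved stays moved. The work goes in short steps, Python scripts to look and compute and a tool call to move; the robot and the scene stay as the last step left them, time stands still between calls to the robot, and variables do not carry over. Pictures are saved under pics/ and viewed, at most 13 in all, crops included, and the job is handed in when it is done.

Besides the shell and the picture viewer there is one more tool, called after ">>>" as a command line: name --argument value ..., lists and objects as JSON in quotes. play_rows: Moves the arm, as the interface text tells. Its arguments: {"type":"object","properties":{"plan":{"type":"string"},"newtons":{"type":"number"}},"required":["plan"]}

```bash
mkdir -p pics; ls; cat > h.py <<'E'
import numpy as np, cv2
from scipy.spatial.transform import Rotation as R
from rig import bot, cams, finish_job, finder
def pose(name,obs=None):
    c=cams.get_calibration(name); K=np.array(c['mtx'])
    if 'xyz' in c:
        a=np.array(c['attitude']); Rm=R.from_quat(a).as_matrix() if a.size==4 else a.reshape(3,3)
        return K,Rm,np.array(c['xyz'])
    T=np.array(c['tool_from_camera']); o=obs or bot.get_obs()
    Rt=R.from_quat(o['tcp_rot']).as_matrix()
    return K,Rt@T[:3,:3],Rt@T[:3,3]+np.array(o['ee_pos'])
def ray(P,uv,z):
    K,Rm,t=P; uv=np.atleast_2d(uv).astype(float)
    d=(Rm@np.linalg.inv(K)@np.c_[uv,np.ones(len(uv))].T).T
    return t+d*((z-t[2])/d[:,2])[:,None]
def proj(P,X):
    K,Rm,t=P; q=(K@Rm.T@(np.atleast_2d(X)-t).T).T
    return q[:,:2]/q[:,2:]
E
python3 - <<'E'
from h import *
for n in('scene','top'):
    im=cams.read_camera(n); cv2.imwrite(f'pics/{n}0.png',im)
    P=pose(n); print(n,P[2].round(3),P[0][0,0],P[1].round(2).tolist())
c=cams.get_calibration('wrist');print(c)
o=bot.get_obs();print({k:np.round(v,3) for k,v in o.items()})
P=pose('top')
for l in['fence','block_left','tweezers','slip_stone','nippers','rivet_tin','flat_tin','marking_pen','jam_jar','glue_bottle']:
    for s in finder.silhouettes('top',l)[:4]:
        ys,xs=np.nonzero(s['pixels']); r=cv2.minAreaRect(np.c_[xs,ys].astype(np.float32))
        print(l,round(s['conf'],2),s['rect'],ray(P,[xs.mean(),ys.mean()],0.01).round(3),np.round(r[0],1),np.round(r[1:][0],1),round(r[2],1))
E
```

```text
pics
scene [-0.618 -1.403  1.023] 512.2973685930152 [[0.8, -0.27, 0.53], [-0.6, -0.4, 0.7], [0.02, -0.88, -0.48]]
top [-0.194 -0.252  1.142] 440.72340382384414 [[0.36, -0.8, 0.49], [-0.93, -0.3, 0.2], [-0.01, -0.53, -0.85]]
{'mtx': array([[278.75419469,   0.        , 320.24332684],
       [  0.        , 278.75419469, 196.65337233],
       [  0.        ,   0.        ,   1.        ]]), 'tool_from_camera': array([[ 2.44003128e-04, -9.54794894e-01, -2.97265288e-01,
         8.44312672e-02],
       [ 9.99999911e-01,  1.30718623e-04,  4.00967210e-04,
        -9.57108226e-05],
       [-3.43983335e-04, -2.97265359e-01,  9.54794841e-01,
        -1.70100195e-01],
       [ 0.00000000e+00,  0.00000000e+00,  0.00000000e+00,
         1.00000000e+00]])}
{'t': np.float64(0.1), 'joint_pos': array([ 1.078,  0.491,  1.559,  0.   ,  1.092, -0.106]), 'joint_velocities': array([-0.   , -0.003, -0.   , -0.   , -0.001,  0.001]), 'joint_efforts': array([ 4.0000e-03, -6.1362e+01, -2.5861e+01,  6.9000e-02,  4.7000e-02,
       -0.0000e+00]), 'ee_pos': array([0.236, 0.579, 0.214]), 'tcp_rot': array([ 0.192,  0.9
[... 790 characters left out ...]
.125 0.01 ]] [313.5 149.5] [17. 15.] 90.0
rivet_tin 0.33 [252.7, 195.5, 44.8, 14.9] [[0.356 0.146 0.01 ]] [275.5 204.5] [ 4.4 45.5] 71.6
rivet_tin 0.31 [214.2, 178.1, 8.8, 5.5] [[0.365 0.355 0.01 ]] [218.  180.3] [ 4.1 10.4] 80.5
flat_tin 0.75 [238.1, 122.7, 21.6, 12.6] [[0.586 0.364 0.01 ]] [248.  127.5] [15. 22.] 90.0
marking_pen 0.68 [255.5, 197.2, 43.1, 15.1] [[0.354 0.148 0.01 ]] [275.5 204.4] [ 2.8 45.5] 71.6
jam_jar 0.69 [191.1, 107.1, 30.2, 39.2] [[0.541 0.502 0.01 ]] [205.3 126.1] [39.9 21.5] 66.8
jam_jar 0.46 [205.5, 136.8, 69.3, 32.0] [[0.477 0.344 0.01 ]] [238.7 153.8] [ 8.9 79.5] 68.4
glue_bottle 0.76 [197.2, 71.6, 28.7, 54.6] [[0.646 0.539 0.01 ]] [209.2 100.1] [58.7 18.9] 67.2
```

```bash
python3 - <<'E'
import cv2
im=cv2.imread('pics/top0.png'); cv2.imwrite('pics/top0c.png',cv2.resize(im[60:290,160:510],None,fx=2.28,fy=2.28,interpolation=cv2.INTER_CUBIC)[:,:800])
E
```

```text
(no output)
```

View pics/top0c.png

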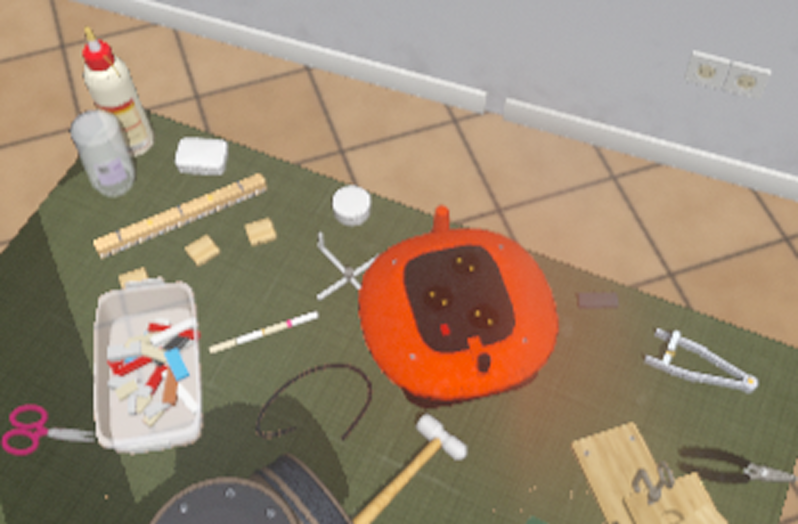

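```bash
python3 - <<'E'
from h import *
P=pose('top'); S=pose('scene')
for X in [[0,0,0],[0,0,.3],[.236,.579,.214],[.473,.348,.01],[.5,-.383,.01],[.36,.355,0.01],[.4,0,0]]: print(X,proj(P,X).round(),proj(S,X).round(), ((proj(P,X)-[160,60])*2.28).round())
E
```

```text
[0, 0, 0] [[273. 337.]] [[213. 246.]] [[258. 632.]]
[0, 0, 0.3] [[253. 300.]] [[206. 169.]] [[213. 546.]]
[0.236, 0.579, 0.214] [[102. 152.]] [[198. 126.]] [[-133.  209.]]
[0.473, 0.348, 0.01] [[237. 154.]] [[273. 174.]] [[175. 215.]]
[0.5, -0.383, 0.01] [[466. 219.]] [[392. 248.]] [[697. 362.]]
[0.36, 0.355, 0.01] [[217. 182.]] [[251. 180.]] [[131. 277.]]
[0.4, 0, 0] [[330. 208.]] [[305. 213.]] [[388. 337.]]
```

View pics/scene0.png

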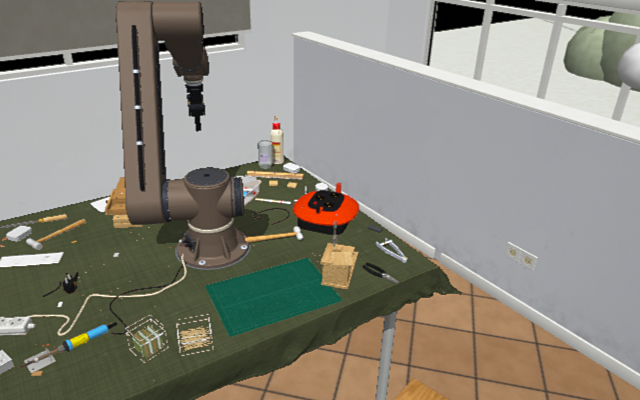

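>>> play_rows --plan "-6 -5 -3 0 0 0 -1; -12 -10 -5 0 0 0 -1; -18 -15 -6.5 0 0 0 -1; -23.8 -20.4 -6.5 0 0 0 -1; -23.8 -20.4 -6.5 0 0 0 -1; -23.8 -20.4 -6.5 0 0 0 -1; -23.8 -20.4 -6.5 0 0 0 -1" --newtons 5

```text
t: 1.48
ee_pos: [0.3794, 0.3001, 0.2798]
tcp_rot: [0.193, 0.981, 0.0, 0.0]
wrist_force: [-0.1, 0.3, 0.3]
gripper_width: 0.0951
grip_force: 0.0
```

```bash
python3 - <<'E'
from h import *
o=bot.get_obs(); print(o['t'],o['ee_pos'],o['tcp_rot']); P=pose('wrist',o)
im=cams.read_camera('wrist'); cv2.imwrite('pics/w1.png',im)
for l in['fence','block_left','slip_stone','rivet_tin','flat_tin','marking_pen','jam_jar','glue_bottle']:
    for s in finder.silhouettes('wrist',l)[:4]:
        if s['conf']<.4: continue
        ys,xs=np.nonzero(s['pixels']); z=0.022 if l=='fence' else .01
        r=cv2.minAreaRect(ray(P,np.c_[xs,ys],z)[:,:2].astype(np.float32))
        print(l,round(s['conf'],2),np.round(s['rect']),'ctr',np.round(r[0],4),'size',np.round(r[1],4),round(r[2],1))
E
```

```text
1.475 [0.3794044  0.30005385 0.27980786] [1.92930858e-01 9.81212308e-01 2.85200297e-04 9.91994824e-05]
fence 0.65 [336. 133.  63. 143.] ctr [0.4722 0.34  ] size [0.0245 0.2497] 49.2
block_left 0.73 [334. 123.  24.  28.] ctr [0.3538 0.3521] size [0.0336 0.0348] 43.7
flat_tin 0.95 [377. 239.  21.  38.] ctr [0.5812 0.3426] size [0.0333 0.0698] 82.9
marking_pen 0.69 [215. 141.  36.  76.] ctr [0.3471 0.1584] size [0.011  0.1402] 41.8
jam_jar 0.85 [426. 178.  76.  62.] ctr [0.5358 0.4915] size [0.1516 0.0841] 29.9
glue_bottle 0.87 [440. 224.  86.  36.] ctr [0.6182 0.5077] size [0.1622 0.0534] 59.5
```

View pics/w1.png

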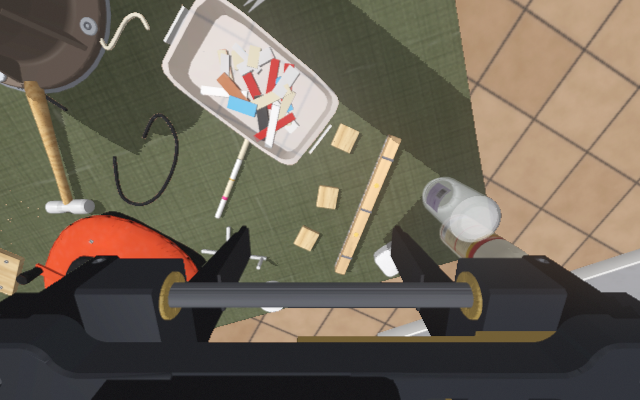

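```bash
cat >> h.py <<'E'
from scipy.optimize import minimize
def boxpts(x,y,a,sx,sy,h):
    c,s=np.cos(a),np.sin(a); p=np.array([[i*sx/2,j*sy/2,k] for i in(-1,1) for j in(-1,1) for k in(0,h)])
    return np.c_[x+c*p[:,0]-s*p[:,1],y+s*p[:,0]+c*p[:,1],p[:,2]]
def render(P,q,dims,sc=4,shape=(400,640)):
    uv=proj(P,boxpts(*q,*dims)); hull=cv2.convexHull(((uv+.5)*sc-.5).astype(np.float32))
    m=np.zeros((shape[0]*sc,shape[1]*sc),np.uint8); cv2.fillConvexPoly(m,np.round(hull*16).astype(np.int32),255,shift=4)
    return cv2.resize(m,shape[::-1],interpolation=cv2.INTER_AREA)/255.
def fit(P,mask,q0,dims,valid=None):
    m=mask.astype(float); v=1 if valid is None else valid
    def cost(d):
        r=render(P,np.array(q0)+d*[.01,.01,.1],dims)*v; return 1-np.minimum(r,m).sum()/np.maximum(r,m).sum()
    best=minimize(cost,[0,0,0],method='Nelder-Mead',options=dict(initial_simplex=np.array([[0,0,0],[1,0,0],[0,1,0],[0,0,1.]]),xatol=.005,fatol=1e-4,maxiter=150))
    return np.array(q0)+best.x*[.01,.01,.1],1-best.fun
def wood(im):
    im=im.astype(int); return (im[...,2]>im[...,1]+12)&(im[...,2]>110)
E
python3 - <<'E'
from h import *
import json
class O(dict):pass
o=bot.get_obs(); P=pose('wrist',o); im=cv2.imread('pics/w1.png'); w=wood(im)
w[:, :290]=0; w[:,410:]=0; w[:115]=0; w[280:]=0
n,lab,st,ce=cv2.connectedComponentsWithStats(w.astype(np.uint8))
for i in range(1,n):
    if st[i,4]<60: continue
    m=lab==i; c=ray(P,ce[i],.01)[0]
    big=st[i,4]>1000; dims=(.018,.25,.022) if big else (.032,.036,.01)
    for a0 in ([.7,.85] if big else [.2,.6,1.0,1.4]):
        # fence yaw guess from minAreaRect
        q,s=fit(P,m,[c[0],c[1],a0 if not big else a0-np.pi/2*0],dims); print(st[i],q.round(4),np.degrees(q[2]).round(1),round(s,3))
p=ray(P,[[345,270],[392,140]],.022);d=p[1]-p[0];print(p,np.degrees(np.arctan2(-d[0],d[1])))
E
```

```text
[331 123  28  30 517] [0.3538 0.3519 0.7715] 44.2 0.957
[331 123  28  30 517] [0.3538 0.3519 0.7727] 44.3 0.957
[331 123  28  30 517] [0.3539 0.3519 0.7727] 44.3 0.957
[331 123  28  30 517] [0.3539 0.3519 0.7712] 44.2 0.956
[ 335  135   66  140 1889] [0.4737 0.3426 0.853 ] 48.9 0.887
[ 335  135   66  140 1889] [0.4735 0.3425 0.8528] 48.9 0.886
[316 185  23  24 445] [0.4332 0.2905 1.0124] 58.0 0.951
[316 185  23  24 445] [0.4332 0.2906 1.0075] 57.7 0.95
[316 185  23  24 445] [0.4332 0.2905 1.0168] 58.3 0.951
[316 185  23  24 445] [0.4332 0.2905 1.0153] 58.2 0.95
[294 225  25  26 399] [0.4895 0.229  0.6994] 40.1 0.942
[294 225  25  26 399] [0.4896 0.229  0.6949] 39.8 0.939
[294 225  25  26 399] [0.4895 0.2288 0.7109] 40.7 0.943
[294 225  25  26 399] [0.4894 0.2289 0.7183] 41.2 0.942
[[0.56487135 0.27191727 0.022     ]
 [0.38173752 0.41652408 0.022     ]] 51.70454303928734
```

```bash
cat >> h.py <<'E'
def fitfence(P,im,q0=(.4737,.3426,.853)):
    ref=cv2.dilate((render(P,q0,(.018,.25,.022))>0).astype(np.uint8),np.ones((9,9)))
    m=(wood(im)&(ref>0)).astype(np.uint8); m=cv2.morphologyEx(m,cv2.MORPH_CLOSE,np.ones((7,7)))
    return fit(P,m,q0,(.018,.25,.022))+(m,)
E
python3 - <<'E'
from h import *
for P,f in((pose('wrist'),'w1'),(pose('top'),'top0')):
    im=cv2.imread(f'pics/{f}.png'); q,s,m=fitfence(P,im); print(f,q.round(4),np.degrees(q[2]).round(2),round(s,3),m.sum())
    uv=proj(P,boxpts(*q,.018,.25,.022)).astype(int); x0,y0=uv.min(0)-25; x1,y1=uv.max(0)+25
    im=im.copy(); k=4; c=cv2.resize(im[y0:y1,x0:x1],None,fx=k,fy=k,interpolation=cv2.INTER_NEAREST)
    pu=(proj(P,boxpts(*q,.018,.25,.022))-[x0,y0]+.5)*k
    for pt in pu: cv2.circle(c,tuple(int(v) for v in pt),2,(0,0,255),-1)
    cv2.imwrite(f'pics/ff_{f}.png',c[:600,:800]); print(c.shape)
E
```

```text
w1 [0.4734 0.3428 0.8555] 49.02 0.911 1944
(764, 472, 3)
top0 [0.4784 0.3409 0.8486] 48.62 0.906 668
(352, 504, 3)
```

View pics/ff_w1.png

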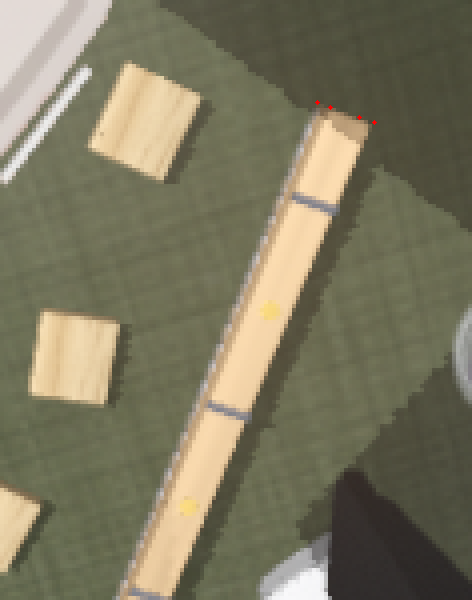

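```bash
python3 - <<'E'
from h import *
P=pose('wrist'); q=np.array([.4734,.3428,.8555])
uv=proj(P,boxpts(*q,.018,.25,.022)).astype(int); x0,y0=uv.min(0)-25
f=lambda c:ray(P,np.array(c)/4.-.5+[x0,y0],.022)[:,:2]
l=f([[293,197],[337,210]]);m=f([[208,404],[250,416]])
r=f([[128,592]]); print(x0,y0,l,m,r)
for p in(l,m): d=p[1]-p[0]; print('w',np.linalg.norm(d),np.degrees(np.arctan2(d[1],d[0])))
d=l[0]-r[0]; print(np.linalg.norm(d),np.degrees(np.arctan2(-d[0],d[1])), 'ctr',m.mean(0),'q',q)
print(np.linalg.norm(l.mean(0)-m.mean(0)))
im=cv2.imread('pics/w1.png'); 
E
```

```text
309 108 [[0.4000517  0.39416856]
 [0.41122296 0.40831526]] [[0.46739802 0.33546706]
 [0.47875529 0.34961227]] [[0.53532385 0.27474936]]
w 0.018025707910764886 51.70282233572448
w 0.01814041290364676 51.23884212582309
0.18044251015128565 48.56170968871537 ctr [0.47307666 0.34253967] q [0.4734 0.3428 0.8555]
0.08940926079615398
```

```bash
python3 - <<'E'
from h import *
W=pose('wrist');T=pose('top'); C=np.array([.4731,.3425]);a=np.radians(48.8);e=np.array([np.cos(a),np.sin(a)]);f=np.array([-e[1],e[0]])
F=lambda p:np.round([(p[:2]-C)@e,(p[:2]-C)@f],3)
tri=lambda w,t:(lambda X:X[:3,0]/X[3,0])(cv2.triangulatePoints(*[K@np.c_[Rm.T,-Rm.T@t0] for K,Rm,t0 in(W,T)],np.array(w,float),np.array(t,float)))
for w,t in(([335,100],[100,290]),([290,163],[190,285])):
    X=tri(w,np.array(t)/2.28+[160,60]);print('box',X.round(3),F(X), proj(W,X).round(),proj(T,X).round(), t)
for n,p,z in(('jarbase',[443,195],0),('jartop',[475,218],.123),('strip1',[312,152],.0),('strip2',[331,126],.0),('strip',[321,139],.05),('orange',[200,270],.05),('orange',[150,225],.1)): X=ray(W,p,z)[0];print(n,X.round(3),F(X))
print(bot.get_obs()['joint_pos'])
E
```

```text
box [0.299 0.352 0.069] [-0.107  0.137] [[334. 103.]] [[203. 187.]] [100, 290]
box [0.358 0.26  0.043] [-0.138  0.032] [[289. 167.]] [[243. 185.]] [190, 285]
jarbase [0.506 0.473 0.   ] [0.119 0.061]
jartop [0.494 0.464 0.123] [0.105 0.064]
strip1 [0.356 0.296 0.   ] [-0.113  0.058]
strip2 [0.329 0.339 0.   ] [-0.097  0.106]
strip [0.337 0.319 0.05 ] [-0.107  0.086]
orange [0.458 0.056 0.05 ] [-0.225 -0.178]
orange [0.352 0.062 0.1  ] [-0.291 -0.093]
[ 5.33928109e-01  2.20101589e-01  1.80180230e+00  6.16418701e-05
  1.11987381e+00 -6.51061567e-01]
```

```bash
cat >> h.py <<'E'
C=np.array([.4731,.3425]);YA=48.8
def fence2w(x,y,C=C,YA=YA):
    a=np.radians(YA);return C+x*np.array([np.cos(a),np.sin(a)])+y*np.array([-np.sin(a),np.cos(a)])
def go(xy,z,yaw,frm=None):
    """tool shift in cm and wz in deg from the current pose; yaw = direction opposite to tool x"""
    o=bot.get_obs(); Rt=R.from_quat(o['tcp_rot']); d=Rt.inv().apply(np.r_[xy,z]-o['ee_pos'])*100
    a=np.radians(yaw); T=np.array([[-np.cos(a),-np.sin(a),0],[-np.sin(a),np.cos(a),0],[0,0,-1]]).T
    rv=(Rt.inv()*R.from_matrix(T)).as_rotvec(degrees=True); print('shift cm',d.round(2),'turn',rv.round(2),'t',o['t'])
E
python3 - <<'E'
from h import *
go([.3525,.3505],.10,44.2); go([.3525,.3505],.003,44.2)
E
```

```text
shift cm [ 4.32  3.63 17.95] turn [-0.000e+00 -1.000e-02 -6.631e+01] t 1.925
shift cm [ 4.32  3.63 27.65] turn [-0.000e+00 -1.000e-02 -6.631e+01] t 1.925
```

>>> play_rows --plan "1 1 3 0 0 -10 -0.3; 2 2 6 0 0 -20 -0.3; 3 3 9 0 0 -30 -0.3; 4 3.6 12 0 0 -40 -0.3; 4.32 3.63 14 0 0 -50 -0.3; 4.32 3.63 16 0 0 -60 -0.3; 4.32 3.63 18 0 0 -66.3 -0.3; 4.32 3.63 18 0 0 -66.3 -0.3; 4.32 3.63 18 0 0 -66.3 -0.3" --newtons 5

```text
t: 3.05
ee_pos: [0.3531, 0.3503, 0.1002]
tcp_rot: [-0.375, 0.927, 0.0, 0.0]
wrist_force: [-0.5, 0.6, 0.7]
gripper_width: 0.0621
grip_force: 0.0
```

```bash
python3 - <<'E'
from h import *
go([.3525,.3505],.003,44.2); o=bot.get_obs(); print(o['wrist_force'],o['gripper_width'])
im=cams.read_camera('wrist'); cv2.imwrite('pics/w2.png',im)
E
```

```text
shift cm [0.04 0.05 9.72] turn [-0.    0.04 -0.19] t 3.05
[-0.51762678  0.60474849  0.67009294] 0.06208646865451585
```

View pics/w2.png

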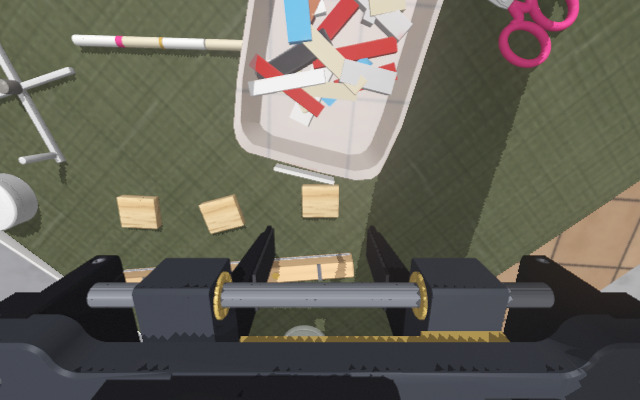

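>>> play_rows --plan "0 0 5 0 0 0 -0.3; 0 0 8 0 0 0 -0.3; 0 0 9.6 0 0 0 -0.3; 0 0 9.7 0 0 0 -0.3; 0 0 9.7 0 0 0 1; 0 0 9.7 0 0 0 1; 0 0 9.7 0 0 0 1; 0 0 9.7 0 0 0 1" --newtons 5

```text
t: 4.1
ee_pos: [0.3531, 0.3503, 0.0032]
tcp_rot: [-0.376, 0.927, 0.0, 0.001]
wrist_force: [-0.2, -0.8, 6.3]
gripper_width: 0.0355
grip_force: 5.0
```

```bash
python3 - <<'E'
from h import *
for dx in(-.032,-.027,-.025): go(fence2w(dx,.09),.003,YA)
E
```

```text
shift cm [-4.15 -0.2   0.03] turn [-0.01  0.07 -4.66] t 4.1
shift cm [-4.64 -0.16  0.03] turn [-0.01  0.07 -4.66] t 4.1
shift cm [-4.84 -0.14  0.03] turn [-0.01  0.07 -4.66] t 4.1
```

>>> play_rows --plan "-1 -0.05 0 0 0 -2 1; -2 -0.1 0 0 0 -4.7 1; -3 -0.15 0 0 0 -4.7 1; -3.8 -0.17 0 0 0 -4.7 1; -4.3 -0.17 0 0 0 -4.7 1; -4.6 -0.16 0 0 0 -4.7 1; -4.8 -0.14 0 0 0 -4.7 1; -4.8 -0.14 0 0 0 -4.7 1"

```text
t: 5.1
ee_pos: [0.3878, 0.382, 0.0028]
tcp_rot: [-0.413, 0.911, -0.0, -0.001]
wrist_force: [-2.9, -4.4, 4.8]
gripper_width: 0.0362
grip_force: 5.0
```

>>> play_rows --plan "0 0 0 0 0 0 0.1; 0 0 0 0 0 0 -0.1; 0 0 0 0 0 0 -0.3; 0.5 0 -2 0 0 0 -0.3; 1 0 -6 0 0 0 -0.3; 2 0 -10 0 0 0 -0.3; 4 0 -14 0 0 0 -0.3; 4 0 -14 0 0 0 -0.3; 4 0 -14 0 0 0 -0.3"

```text
t: 6.22
ee_pos: [0.3621, 0.3524, 0.1423]
tcp_rot: [-0.413, 0.911, 0.0, 0.0]
wrist_force: [0.4, 0.1, -0.2]
gripper_width: 0.0615
grip_force: 0.0
```

```bash
python3 - <<'E'
from h import *
o=bot.get_obs(); P=pose('wrist',o)
im=cams.read_camera('wrist'); cv2.imwrite('pics/w3.png',im)
print(o['ee_pos'])
uv=proj(P,[[*fence2w(0,.09),.022],[*fence2w(-.025,.09),.01],[*fence2w(0,0),.022],[*fence2w(-.066,-.0036),.01],[*fence2w(-.0755,-.0865),.01]]);print(uv.round())
x0,y0=np.maximum(uv[:2].min(0).astype(int)-45,0);c=im[y0:y0+120,max(x0-110,0):x0+90]
print(x0,y0);cv2.imwrite('pics/w3c.png',cv2.resize(c,None,fx=4,fy=4,interpolation=cv2.INTER_NEAREST))
E
```

```text
[0.36207272 0.35242529 0.142315  ]
[[320. 246.]
 [320. 222.]
 [242. 246.]
 [237. 188.]
 [162. 180.]]
275 176
```

View pics/w3c.png

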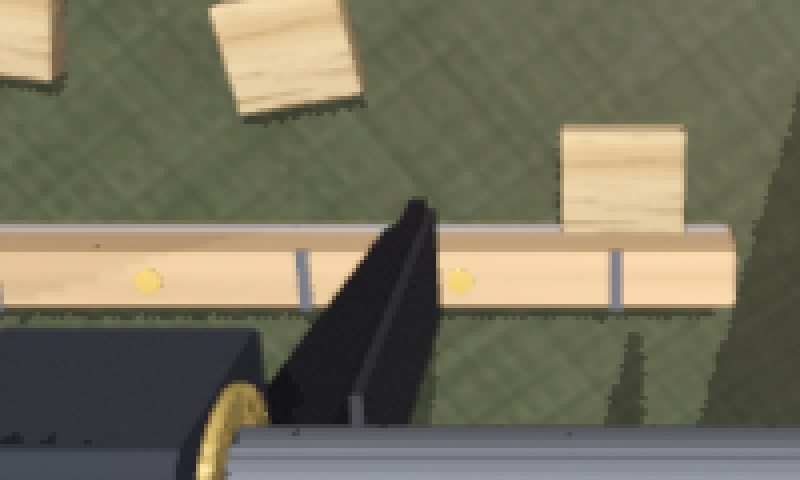

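```bash
python3 - <<'E'
from h import *
P=pose('wrist'); im=cv2.imread('pics/w3.png').astype(int)
# notches: bluish-grey on fence top, rows 239..251
d=im[...,0]-im[...,2]; band=d[240:251,160:352]; col=band.mean(0)
w=np.clip(col+20,0,None)
for lo,hi in((310,330),(235,247),(160,168)):
    s=w[lo-160:hi-160]; u=(np.arange(lo,hi)*s).sum()/s.sum(); X=ray(P,[u,245.5],.022)[0]
    print(u.round(2),X.round(4),((X[:2]-C)@(fence2w(0,1)-C)*1000).round(2),s.round())
wd=wood(im[...].astype(np.uint8)); m=np.zeros((400,640),bool); m[205:234,300:345]=wd[205:234,300:345]
row=[ (np.nonzero(m[r])[0].min(),np.nonzero(m[r])[0].max()) for r in(210,215,220,225,230)];print(row)
mm=m.copy(); mm[232:]=0
ys,xs=np.nonzero(mm);X=ray(P,[xs.mean(),ys.mean()],.01)[0];print(xs.mean(),((X[:2]-C)@(fence2w(0,1)-C)*1000).round(2))
# middle/right block fits
for q0 in([.4332,.2905,1.01],[.4895,.229,.70]):
    ref=cv2.dilate((render(P,q0,(.032,.036,.01))>0).astype(np.uint8),np.ones((9,9)));q,s=fit(P,wd&(ref>0),q0,(.032,.036,.01));print(q.round(4),np.degrees(q[2]).round(1),round(s,3),((q[:2]-C)@(fence2w(0,1)-C)*1000).round(1))
E
```

```text
318.51 [0.4061 0.3998 0.022 ] 88.19 [ 0.  0.  0.  0.  0.  0.  0.  0. 30. 31.  0.  0.  0.  0.  0.  0.  0.  0.
  0.  0.]
240.45 [0.4738 0.3406 0.022 ] -1.75 [ 0.  0.  0.  0.  0. 31. 26.  0.  0.  0.  0.  0.]
162.43 [0.5414 0.2814 0.022 ] -91.58 [ 0.  0. 30. 22.  0.  0.  0.  0.]
[(np.int64(305), np.int64(336)), (np.int64(305), np.int64(335)), (np.int64(305), np.int64(335)), (np.int64(305), np.int64(335)), (np.int64(305), np.int64(335))]
320.1219512195122 90.04
[0.4337 0.29   1.032 ] 59.1 0.963 -4.9
[0.4901 0.2279 0.7043] 40.4 0.946 -88.2
```

```bash
sed -i 's/^C=np.array.*;/C=np.array([.4744,.3413]);/' h.py; python3 - <<'E'
from h import *
go(fence2w(-.026,.09),.003,YA)
E
```

```text
shift cm [-3.98 -0.19 13.88] turn [ 0.01 -0.05  0.04] t 6.275
```

>>> play_rows --plan "-2 -0.1 5 0 0 0 -0.3; -3.9 -0.19 10 0 0 0 -0.3; -3.95 -0.19 13 0 0 0 -0.3; -3.95 -0.19 13.85 0 0 0 -0.3; -3.95 -0.19 13.85 0 0 0 1; -3.95 -0.19 13.85 0 0 0 1; -3.95 -0.19 13.85 0 0 0 1; -3.95 -0.19 13.85 0 0 0 1; -4.1 -0.19 13.85 0 0 0 1; -4.2 -0.19 13.85 0 0 0 1"

```text
t: 7.52
ee_pos: [0.3904, 0.3819, 0.0046]
tcp_rot: [-0.413, 0.911, -0.0, -0.001]
wrist_force: [-2.6, -7.7, 4.2]
gripper_width: 0.036
grip_force: 5.0
```

>>> play_rows --plan "0 0 0 0 0 0 0.1; 0 0 0 0 0 0 -0.1; 0 0 0 0 0 0 -0.3; 0.5 0 -2 0 0 0 -0.3; 1 -1 -6 0 0 0 -0.3; 3 -5 -8 0 0 0 -0.3; 4.2 -9 -8 0 0 0 -0.3; 4.2 -9 -8 0 0 0 -0.3"

```text
t: 8.52
ee_pos: [0.4324, 0.2903, 0.0845]
tcp_rot: [-0.412, 0.911, 0.0, 0.0]
wrist_force: [0.2, 0.3, -1.0]
gripper_width: 0.0617
grip_force: 0.0
```

```bash
python3 - <<'E'
from h import *
b=np.array([.4337,.29]); a=np.radians(59.1); go(b-.002*np.array([np.cos(a),np.sin(a)]),.003,59.1)
b=np.array([.4335,.2902]); a=np.radians(59.1); go(b-.002*np.array([np.cos(a),np.sin(a)]),.003,59.1)
E
```

```text
shift cm [ 0.14 -0.15  8.15] turn [ -0.03   0.05 -10.43] t 8.525
shift cm [ 0.14 -0.12  8.15] turn [ -0.03   0.05 -10.43] t 8.525
```

>>> play_rows --plan "0.14 -0.13 3 0 0 -10.4 -0.3; 0.14 -0.13 5 0 0 -10.4 -0.3; 0.14 -0.13 7.5 0 0 -10.4 -0.3; 0.14 -0.13 8.1 0 0 -10.4 -0.3; 0.14 -0.13 8.1 0 0 -10.4 1; 0.14 -0.13 8.1 0 0 -10.4 1; 0.14 -0.13 8.1 0 0 -10.4 1; 0.14 -0.13 8.1 0 0 -10.4 1"

```text
t: 9.52
ee_pos: [0.4316, 0.2902, 0.0038]
tcp_rot: [-0.494, 0.869, 0.0, 0.001]
wrist_force: [-1.1, -0.5, 6.4]
gripper_width: 0.0357
grip_force: 5.0
```

```bash
python3 - <<'E'
from h import *
go(fence2w(-.025,0),.003,YA)
E
```

```text
shift cm [-4.13 -0.61  0.09] turn [-0.03  0.07 10.44] t 9.525
```

>>> play_rows --plan "-0.8 -0.1 0 0 0 5 1; -1.6 -0.3 0 0 0 10.4 1; -2.4 -0.5 0 0 0 10.4 1; -3.2 -0.6 0 0 0 10.4 1; -3.6 -0.61 0 0 0 10.4 1; -3.9 -0.61 0 0 0 10.4 1; -4.13 -0.61 0 0 0 10.4 1; -4.13 -0.61 0 0 0 10.4 1"

```text
t: 10.52
ee_pos: [0.4574, 0.3222, 0.0035]
tcp_rot: [-0.413, 0.911, -0.0, -0.0]
wrist_force: [-1.5, -2.1, 5.7]
gripper_width: 0.0359
grip_force: 5.0
```

>>> play_rows --plan "-0.1 0 0 0 0 0 1; -0.2 0 0 0 0 0 1; -0.2 0 0 0 0 0 1"

```text
t: 10.9
ee_pos: [0.458, 0.3229, 0.0032]
tcp_rot: [-0.413, 0.911, -0.0, -0.001]
wrist_force: [-1.9, -5.6, 3.4]
gripper_width: 0.0359
grip_force: 5.0
```

Contact. Release and go to the right block.

>>> play_rows --plan "0 0 0 0 0 0 0.1; 0 0 0 0 0 0 -0.1; 0 0 0 0 0 0 -0.3; 0.5 0 -2 0 0 0 -0.3; 2 -1 -6 0 0 0 -0.3; 4 -5 -8 0 0 0 -0.3; 5 -9 -8 0 0 0 -0.3; 5 -9 -8 0 0 0 -0.3"

```text
t: 11.9
ee_pos: [0.495, 0.2252, 0.0847]
tcp_rot: [-0.412, 0.911, -0.0, 0.001]
wrist_force: [-0.7, 0.5, -0.4]
gripper_width: 0.0613
grip_force: 0.0
```

```bash
python3 - <<'E'
from h import *
b=np.array([.490,.2282]); a=np.radians(40.4); go(b-.002*np.array([np.cos(a),np.sin(a)]),.003,40.4)
E
```

```text
shift cm [0.32 0.62 8.17] turn [-0.06  0.11  8.27] t 11.9
```

>>> play_rows --plan "0.32 0.62 3 0 0 8.3 -0.3; 0.32 0.62 5 0 0 8.3 -0.3; 0.32 0.62 7.5 0 0 8.3 -0.3; 0.32 0.62 8.1 0 0 8.3 -0.3; 0.32 0.62 8.1 0 0 8.3 1; 0.32 0.62 8.1 0 0 8.3 1; 0.32 0.62 8.1 0 0 8.3 1; 0.32 0.62 8.1 0 0 8.3 1"

```text
t: 12.9
ee_pos: [0.4873, 0.2288, 0.0028]
tcp_rot: [-0.346, 0.938, 0.0, 0.001]
wrist_force: [-1.0, 0.7, 6.5]
gripper_width: 0.0358
grip_force: 5.0
```

```bash
python3 - <<'E'
from h import *
go(fence2w(-.024,-.09),.003,YA)
E
```

```text
shift cm [-5.25  0.14 -0.01] turn [-0.02  0.06 -8.26] t 12.9
```

>>> play_rows --plan "-1 0 0 0 0 -4 1; -2 0.1 0 0 0 -8.3 1; -3 0.14 0 0 0 -8.3 1; -4 0.14 0 0 0 -8.3 1; -4.6 0.14 0 0 0 -8.3 1; -5 0.14 0 0 0 -8.3 1; -5.25 0.14 0 0 0 -8.3 1; -5.25 0.14 0 0 0 -8.3 1"

```text
t: 13.9
ee_pos: [0.5251, 0.2633, 0.0022]
tcp_rot: [-0.413, 0.911, 0.0, -0.001]
wrist_force: [-4.4, -3.2, 3.8]
gripper_width: 0.036
grip_force: 5.0
```

>>> play_rows --plan "0 0 0 0 0 0 0.1; 0 0 0 0 0 0 -0.1; 0 0 0 0 0 0 -0.3; 0.5 0 -2 0 0 0 -0.3; 2 1 -6 0 0 0 -0.5; 4 4 -10 0 0 0 -0.7; 5 8 -14 0 0 0 -1; 5 9 -14 0 0 0 -1; 5 9 -14 0 0 0 -1; 5 9 -14 0 0 0 -1"

```text
t: 15.15
ee_pos: [0.4257, 0.285, 0.1415]
tcp_rot: [-0.413, 0.911, -0.0, -0.0]
wrist_force: [0.9, -0.3, -0.3]
gripper_width: 0.0953
grip_force: 0.0
```

```bash
python3 - <<'E'
from h import *
o=bot.get_obs(); P=pose('wrist',o)
im=cams.read_camera('wrist'); cv2.imwrite('pics/w4.png',im)
print(o['t'],o['ee_pos'])
uv=proj(P,[[*fence2w(0,y),.022] for y in(.09,0,-.09)]);print(uv.round(1))
c=im[190:290,220:420];cv2.imwrite('pics/w4c.png',cv2.resize(c,None,fx=4,fy=4,interpolation=cv2.INTER_NEAREST))
w=wood(im)
for y in(.09,0,-.09):
    q0=[*fence2w(-.025,y),np.radians(YA)]
    ref=cv2.dilate((render(P,q0,(.032,.036,.01))>0).astype(np.uint8),np.ones((5,5)))
    fen=render(P,[*C,np.radians(YA)],(.018,.25,.022))>0
    q,s=fit(P,w&(ref>0)&~fen,q0,(.032,.036,.01),valid=~fen); d=q[:2]-fence2w(0,0);a=np.radians(YA)
    print('block',(d@[np.cos(a),np.sin(a)]*1e3).round(2),(d@[-np.sin(a),np.cos(a)]*1e3).round(2),np.degrees(q[2]).round(2),round(s,3))
E
```

```text
15.15 [0.42571127 0.28498249 0.14146461]
[[398.  253.2]
 [320.6 253.2]
 [243.1 253.2]]
block -24.79 90.13 49.07 0.806
block -24.84 0.4 48.75 0.978
block -24.79 -89.79 48.83 0.806
```

View pics/w4c.png

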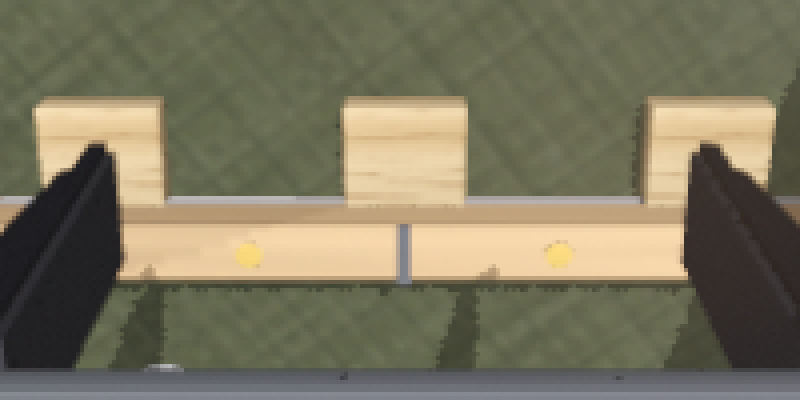

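```bash
cat >> h.py <<'E'
def rows(W,claw):
    """W: list of (x,y,z,yaw)"""
    o=bot.get_obs(); Rt=R.from_quat(o['tcp_rot']); r=[]
    for x,y,z,yaw in W:
        d=Rt.inv().apply(np.array([x,y,z])-o['ee_pos'])*100; a=np.radians(yaw)
        T=R.from_matrix(np.array([[-np.cos(a),-np.sin(a),0],[-np.sin(a),np.cos(a),0],[0,0,-1]]).T)
        rv=(Rt.inv()*T).as_rotvec(degrees=True); r.append(' '.join(f'{v:.1f}' for v in [*d,0,0,rv[2]])+f' {claw}')
    print('; '.join(r))
E
python3 - <<'E'
from h import *
n=12; W=[]
for i in range(1,13):
    s=min(i/11,1); W.append((.426+.014*s+.10*np.sin(np.pi*s),.285-.615*s,min(.141+.05*i,.33) if s<.9 else .30,48.8-68.8*s))
rows(W,-1)
E
```

```text
2.2 -5.9 -5.0 0.0 0.0 6.3 -1; 4.7 -11.6 -10.0 0.0 0.0 12.5 -1; 7.4 -17.0 -15.0 0.0 0.0 18.8 -1; 10.5 -22.0 -18.9 0.0 0.0 25.0 -1; 14.1 -26.3 -18.9 0.0 0.0 31.3 -1; 18.2 -30.1 -18.9 0.0 0.0 37.5 -1; 22.9 -33.3 -18.9 0.0 0.0 43.8 -1; 28.0 -35.9 -18.9 0.0 0.0 50.0 -1; 33.5 -38.1 -18.8 0.0 0.0 56.3 -1; 39.4 -39.9 -15.8 0.0 0.0 62.5 -1; 45.3 -41.6 -15.8 0.0 0.0 68.8 -1; 45.3 -41.6 -15.8 0.0 0.0 68.8 -1
```

>>> play_rows --plan "2.2 -5.9 -5 0 0 6.3 -1; 4.7 -11.6 -10 0 0 12.5 -1; 7.4 -17 -15 0 0 18.8 -1; 10.5 -22 -19 0 0 25 -1; 14 -26.3 -19 0 0 31.3 -1; 18 -30 -19 0 0 37.5 -1; 23 -33 -19 0 0 43.8 -1; 28 -36 -19 0 0 50 -1; 33.5 -38 -19 0 0 56.3 -1; 39.4 -40 -16 0 0 62.5 -1; 45.3 -41.6 -16 0 0 68.8 -1; 45.3 -41.6 -16 0 0 68.8 -1"

```text
t: 16.7
ee_pos: [0.4385, -0.3328, 0.3004]
tcp_rot: [0.176, 0.984, 0.001, -0.001]
wrist_force: [0.8, 0.5, 1.3]
gripper_width: 0.095
grip_force: 0.0
```

```bash
python3 - <<'E'
from h import *
o=bot.get_obs(); print(o['t'],o['ee_pos'],o['joint_pos'].round(3),o['joint_velocities'].round(3)); P=pose('wrist',o)
im=cams.read_camera('wrist'); cv2.imwrite('pics/w5.png',im)
for l in['tweezers','nippers','slip_stone']:
    for s in finder.silhouettes('wrist',l)[:2]:
        ys,xs=np.nonzero(s['pixels']); r=cv2.minAreaRect(ray(P,np.c_[xs,ys],.01)[:,:2].astype(np.float32))
        print(l,round(s['conf'],2),np.round(s['rect']),'ctr',np.round(r[0],4),'size',np.round(r[1],4),round(r[2],1))
s=finder.silhouettes('wrist','tweezers')
if s:
    x,y,w,h=[int(v) for v in s[0]['rect']]; c=im[max(y-15,0):y+h+15,max(x-15,0):x+w+15]; k=min(780//c.shape[1],590//c.shape[0]); print('off',max(x-15,0),max(y-15,0),k)
    cv2.imwrite('pics/w5c.png',cv2.resize(c,None,fx=k,fy=k,interpolation=cv2.INTER_NEAREST))
E
```

```text
16.7 [ 0.43848142 -0.33277063  0.30039039] [-0.769  0.307  1.621 -0.     1.217 -1.986] [-0.302  0.064 -0.054  0.01  -0.015 -0.353]
tweezers 0.78 [264. 181.  80.  41.] ctr [ 0.4933 -0.3868] size [0.1364 0.0574] 79.5
nippers 0.86 [204. 125.  72.  49.] ctr [ 0.3725 -0.4541] size [0.0411 0.1329] 7.9
slip_stone 0.74 [378. 186.  28.  28.] ctr [ 0.5436 -0.2381] size [0.0242 0.0527] 20.0
off 249 165 7
```

View pics/w5c.png

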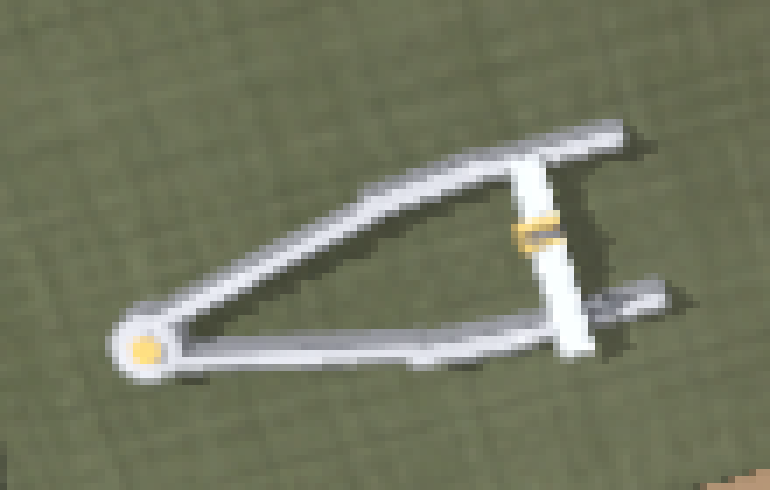

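```bash
python3 - <<'E'
from h import *
P=pose('wrist'); im=cams.read_camera('wrist'); cv2.imwrite('pics/w5b.png',im)
s=finder.silhouettes('wrist','tweezers')[0]; print(np.round(s['rect'],1), bot.get_obs()['ee_pos'])
g=lambda p,z:ray(P,[np.array(p)/7.-.5+[249,165]],z)[0][:2]
hg=g([147,348],.014); t1=g([622,130],.014); t2=g([662,293],.014); d=(t1+t2)/2-hg; u=d/np.linalg.norm(d)
print(hg,t1,t2,np.linalg.norm(d),np.linalg.norm(t1-t2),np.degrees(np.arctan2(d[1],d[0])),'origin',hg+.08*u)
yaw=np.degrees(np.arctan2(-d[1],-d[0])); go(hg+.08*u,.10,yaw); print(yaw)
E
```

```text
[261.4 184.4  82.   33.3] [ 0.44080182 -0.32869084  0.30206194]
[ 0.49486596 -0.44335619] [ 0.4822161  -0.31324342] [ 0.52512172 -0.31744507] 0.1283142604419674 0.04311086252441786 86.06615521192111 origin [ 0.50035433 -0.36354467]
shift cm [-6.79 -1.26 20.21] turn [ 1.000e-02 -1.000e-02  7.404e+01] t 17.05
-93.9338447880789
```

>>> play_rows --plan "-1 -0.2 3 0 0 10.6 -1; -2 -0.4 6 0 0 21.2 -1; -3 -0.6 9 0 0 31.8 -1; -4 -0.8 12 0 0 42.4 -1; -5 -1 15 0 0 53 -1; -6 -1.2 17 0 0 63.6 -1; -6.8 -1.26 18.2 0 0 74 -1; -6.8 -1.26 18.2 0 0 74 -1; -6.8 -1.26 18.2 0 0 74 -1"

```text
t: 18.18
ee_pos: [0.5002, -0.364, 0.1207]
tcp_rot: [0.729, 0.684, 0.0, 0.0]
wrist_force: [-0.7, -0.5, -0.7]
gripper_width: 0.0955
grip_force: 0.0
```

```bash
python3 - <<'E'
from h import *
T=pose('top')
for p,z in(([575,440],.08),([630,425],.08),([700,490],.08),([655,475],.12),([635,465],.12)): print('wbox',ray(T,np.array(p)/2.28+[160,60],z)[0].round(3))
o=bot.get_obs(); print(o['t'],o['ee_pos'],o['joint_pos'].round(2))
im=cams.read_camera('wrist'); cv2.imwrite('pics/w6.png',im)
c=im[110:260,220:420]; cv2.imwrite('pics/w6c.png',cv2.resize(c,None,fx=4,fy=4,interpolation=cv2.INTER_CUBIC))
E
```

```text
wbox [ 0.308 -0.266  0.08 ]
wbox [ 0.349 -0.32   0.08 ]
wbox [ 0.299 -0.411  0.08 ]
wbox [ 0.281 -0.357  0.12 ]
wbox [ 0.284 -0.334  0.12 ]
18.175 [ 0.50024446 -0.36399917  0.1207092 ] [-0.74  0.58  1.67  0.    0.89 -0.67]
```

View pics/w6c.png

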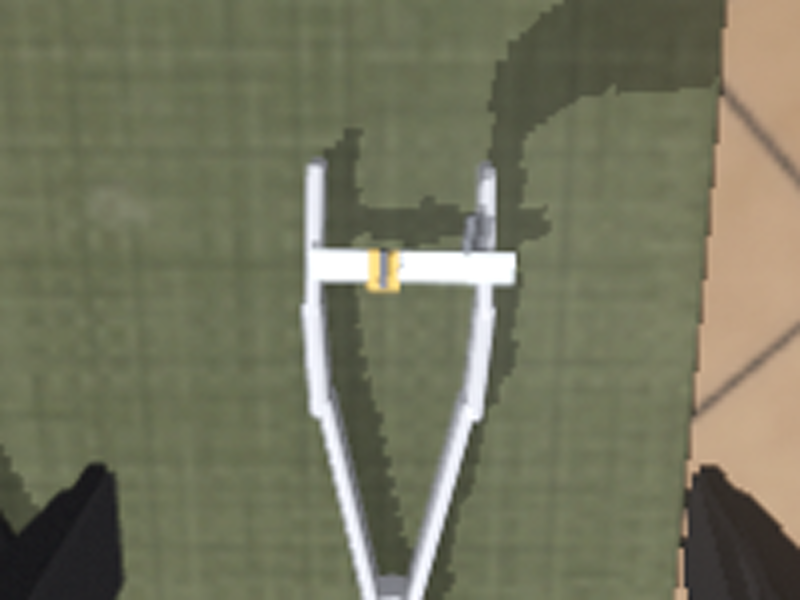

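```bash
python3 - <<'E'
from h import *
P=pose('wrist')
g=lambda p,z=.014:ray(P,[np.array(p)/4.-.5+[220,110]],z)[0][:2]
tl,tr=g([315,162]),g([487,168]); lo=(g([362,590])+g([424,590]))/2
pl=(g([303,312])+g([313,410]))/2; pr=(g([492,312])+g([480,412]))/2
print('pad w',np.linalg.norm(pl-pr),'pad ctr',(pl+pr)/2,'tips',np.linalg.norm(tl-tr),(tl+tr)/2)
m=(tl+tr)/2; d=m-lo; u=d/np.linalg.norm(d); print('ang',np.degrees(np.arctan2(u[1],u[0])), 'pads-lo', np.degrees(np.arctan2(*(((pl+pr)/2-lo)[::-1]))))
v=np.array([-u[1],u[0]])
oc=m-.05*u; print('origin from tips',oc,'pads rel',((pl+pr)/2-oc)@np.c_[u,v])
for n,p,z in(('mark f',[384.5,250],.021),('mark b',[384.5,286],.021),('pointer r',[469,250],.018),('bar l',[310,250],.016),('bar r',[515,252],.016)):
    print(n,((g(p,z)-oc)@np.c_[u,v]*1e3).round(1))
E
```

```text
pad w 0.04644904653152033 pad ctr [ 0.49837921 -0.36958074] tips 0.042588029864408954 [ 0.50279276 -0.31844678]
ang 85.1601374259995 pads-lo 85.23177139509478
origin from tips [ 0.49857421 -0.3682685 ] pads rel [-1.32401162e-03  8.35883432e-05]
mark f [30.   3.7]
mark b [20.9  3.6]
pointer r [ 29.8 -17.3]
bar l [28.5 22.5]
bar r [ 29.  -29.1]
```

```bash
python3 - <<'E'
from h import *
go([.4985,-.369],.003,-94.8)
E
```

```text
shift cm [-0.49 -0.14 11.79] turn [0.04 0.03 1.07] t 18.225
```

>>> play_rows --plan "-0.49 -0.14 4 0 0 1 -0.7; -0.49 -0.14 8 0 0 1 -0.7; -0.49 -0.14 11 0 0 1 -0.6; -0.49 -0.14 11.75 0 0 1 -0.4; -0.49 -0.14 11.75 0 0 1 -0.2; -0.49 -0.14 11.75 0 0 1 0; -0.49 -0.14 11.75 0 0 1 0.15; -0.49 -0.14 11.75 0 0 1 0.2; -0.49 -0.14 11.75 0 0 1 0.25; -0.49 -0.14 11.75 0 0 1 0.3; -0.49 -0.14 11.75 0 0 1 0.3; -0.49 -0.14 11.75 0 0 1 0.3" --newtons 15

```text
t: 19.73
ee_pos: [0.4989, -0.3697, 0.004]
tcp_rot: [0.737, 0.676, 0.0, 0.001]
wrist_force: [0.8, 1.3, 7.1]
gripper_width: 0.0336
grip_force: 8.9
```

>>> play_rows --plan "0 0 -2 0 0 0 0.3; 0 0 -6 0 0 0 0.3; 0 0 -10 0 0 0 0.3; 0 0 -10 0 0 0 0.3; 0 0 -10 0 0 0 0.3"

```text
t: 20.35
ee_pos: [0.498, -0.3691, 0.103]
tcp_rot: [0.737, 0.676, 0.0, 0.0]
wrist_force: [0.2, -0.3, -1.2]
gripper_width: 0.0331
grip_force: 6.3
```

```bash
python3 - <<'E'
from h import *
o=bot.get_obs();print(o['t'],o['ee_pos'],o['gripper_width'],o['grip_force'])
im=cams.read_camera('wrist'); cv2.imwrite('pics/w7.png',im)
c=im[150:270,250:390]; cv2.imwrite('pics/w7c.png',cv2.resize(c,None,fx=5,fy=5,interpolation=cv2.INTER_CUBIC))
E
```

```text
20.35 [ 0.49798709 -0.3690846   0.10295509] 0.03310016574515601 6.340045183897018
```

View pics/w7c.png

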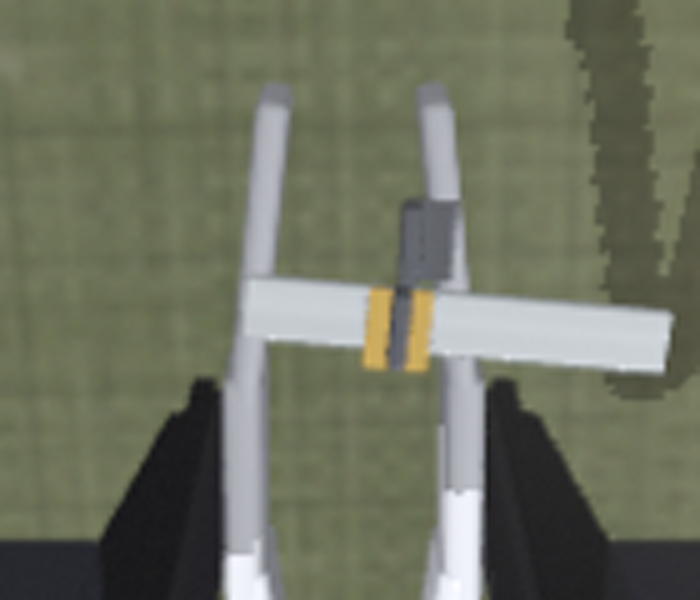

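```bash
python3 - <<'E'
import cv2,numpy as np
im=cv2.imread('pics/w7.png').astype(int)
for r in range(190,226): print(r,im[r,322:346].sum(1)//3)
E
```

```text
190 [107 109 110 107 103  99 101  99  91  77  76  80  91 103 106 115 118 120
 119 115 114 103 104 105]
191 [107 108 108 107 105 103 104  99  83  77  80  80  89 104 101 101 100 100
 106 120 116 103 106 106]
192 [104 105 105 105 107 109 108 101  84  97 101 102 101 104 103 101 102 102
 108 126 126 104 107 109]
193 [103 101 101 103 109 113 110 102  87  99 103 104 101 104 103 102 102 102
 109 130 133 104 107 111]
194 [103 102 101 104 108 111 110 102  84 100 104 103  99 105 102 102 102 101
 116 147 147 105 108 110]
195 [104 104 104 105 108 108 108 100  83 101 104 105  99 105 102 102 101 102
 117 152 154 106 108 110]
196 [104 105 105 106 106 106 106  99  86 102 105 106  99 104 103 102 102 102
 125 166 158 107 107 108]
197 [105 106 106 106 105 104 103  99  86 102 104 105  96 105 102 102 101 102
 126 170 162 105 106 106]
198 [105 106 107 106 103 101 101  97  84 102 105 104  94 104 102 101 101 102
 127 171 164 106 106 106]
199 [103 103 104 104 104 102 104  98  85 102 105 106 100 104 103 102 102 102
 127 173 167 109 104 105]
200 [100 100 100 101 104 105 105  99  85 102 104 105 101 104 103 102 1
[... 1907 characters left out ...]
 150 113  95 102 107 132 156 156 156 175 202 206 206 206
 206 206 206 205 206 206]
220 [124 157 157 157 148  93  98 102 106 130 156 156 159 174 179 185 199 219
 207 209 209 209 210 209]
221 [125 158 157 158 150 111  98 102 108 130 156 156 154 141 121 127 141 168
 176 180 174 189 177 155]
222 [124 159 157 158 151 115  99 103 112 135 156 156 152 129 104 108 120 146
 167 179 187 191 169 125]
223 [114 134 136 143 139 114 105 116 120 149 158 156 151 126 103 107 116 140
 165 180 189 192 172 125]
224 [103 105 107 108 108 103 102 106 107 117 121 120 117 104 100 105 113 134
 163 178 188 192 174 131]
225 [ 98  98  98  98 100  99 100 101 101 103 103 102  99  96  98 104 113 131
 162 177 188 192 178 140]
```

```bash
python3 - <<'E'
from h import *
t=fence2w(-.025,-.05); o=bot.get_obs()['ee_pos']; W=[]
for i in range(1,19):
    s=np.clip((i-3)/14,0,1); s=s*s*(3-2*s)
    W.append((o[0]+(t[0]-o[0])*s+.03*np.sin(np.pi*s),o[1]+(t[1]-o[1])*s,min(o[2]+.05*i,.32),-94.8+53.6*s))
rows(W,.312); print(t); o=bot.get_obs(); print(o['joint_pos'])
E
```

```text
0.0 -0.0 -5.0 0.0 0.0 -0.2 0.312; 0.0 -0.0 -10.0 0.0 0.0 -0.2 0.312; 0.0 -0.0 -15.0 0.0 0.0 -0.2 0.312; 1.0 0.0 -20.0 0.0 0.0 -0.9 0.312; 3.7 0.2 -21.8 0.0 0.0 -3.1 0.312; 7.9 0.4 -21.8 0.0 0.0 -6.5 0.312; 13.2 0.6 -21.8 0.0 0.0 -10.8 0.312; 19.3 0.6 -21.8 0.0 0.0 -15.8 0.312; 26.1 0.5 -21.8 0.0 0.0 -21.3 0.312; 33.1 0.0 -21.8 0.0 0.0 -27.0 0.312; 40.0 -0.8 -21.7 0.0 0.0 -32.7 0.312; 46.7 -1.8 -21.7 0.0 0.0 -38.1 0.312; 52.7 -3.0 -21.7 0.0 0.0 -43.1 0.312; 57.9 -4.2 -21.7 0.0 0.0 -47.4 0.312; 62.0 -5.1 -21.7 0.0 0.0 -50.8 0.312; 64.7 -5.7 -21.7 0.0 0.0 -53.0 0.312; 65.6 -5.9 -21.7 0.0 0.0 -53.8 0.312; 65.6 -5.9 -21.7 0.0 0.0 -53.8 0.312
[0.49555351 0.28955515]
[-7.44371188e-01  6.09816246e-01  1.68171094e+00  9.49172253e-05
  8.51069326e-01 -6.57828793e-01]
```

>>> play_rows --plan "0 0 -4 0 0 0 0.312; 0 0 -9 0 0 0 0.312; 0 0 -14 0 0 0 0.312; 1 0 -19 0 0 -1 0.312; 3.7 0.2 -21.8 0 0 -3 0.312; 8 0.4 -21.8 0 0 -6.5 0.312; 13 0.6 -21.8 0 0 -10.8 0.312; 18 0.6 -21.8 0 0 -15 0.312; 23 0.5 -21.8 0 0 -19 0.312; 27 0.4 -21.8 0 0 -22 0.312; 30 0.2 -21.8 0 0 -24.5 0.312; 31 0.2 -21.8 0 0 -25 0.312"

```text
t: 21.9
ee_pos: [0.5268, -0.0592, 0.3198]
tcp_rot: [0.572, 0.82, -0.0, -0.001]
wrist_force: [0.8, 0.5, -0.8]
gripper_width: 0.0328
grip_force: 6.5
```

```bash
python3 - <<'E'
from h import *
t=fence2w(-.025,-.05); go(t,.32,-41.2); o=bot.get_obs(); print(o['gripper_width'],o['grip_force'],o['ee_pos'])
o=o['ee_pos']; W=[]
for i in range(1,11): s=i/10; s=s*s*(3-2*s)*.5+s*.5; W.append((o[0]+(t[0]-o[0])*s,o[1]+(t[1]-o[1])*s,.32,-70+28.8*s))
rows(W,.312)
E
```

```text
shift cm [33.82  9.08  0.  ] turn [ -0.07  -0.08 -28.64] t 21.9
0.032811691517222207 6.512336432933807 [ 0.5268121  -0.059247    0.31978346]
2.2 0.6 -0.0 0.0 0.0 -1.7 0.312; 5.1 1.4 -0.0 0.0 0.0 -4.2 0.312; 8.7 2.3 -0.0 0.0 0.0 -7.3 0.312; 12.7 3.4 -0.0 0.0 0.0 -10.7 0.312; 16.9 4.5 -0.0 0.0 0.0 -14.2 0.312; 21.1 5.7 -0.0 0.0 0.0 -17.8 0.312; 25.1 6.7 -0.0 0.0 0.0 -21.2 0.312; 28.7 7.7 -0.0 0.0 0.0 -24.3 0.312; 31.7 8.5 -0.0 0.0 0.0 -26.8 0.312; 33.8 9.1 0.0 0.0 0.0 -28.6 0.312
```

>>> play_rows --plan "2.2 0.6 0 0 0 -1.7 0.312; 5.1 1.4 0 0 0 -4.2 0.312; 8.7 2.3 0 0 0 -7.3 0.312; 12.7 3.4 0 0 0 -10.7 0.312; 16.9 4.5 0 0 0 -14.2 0.312; 21.1 5.7 0 0 0 -17.8 0.312; 25.1 6.7 0 0 0 -21.2 0.312; 28.7 7.7 0 0 0 -24.3 0.312; 31.7 8.5 0 0 0 -26.8 0.312; 33.8 9.1 0 0 0 -28.6 0.312; 33.8 9.1 0 0 0 -28.6 0.312; 33.8 9.1 0 0 0 -28.6 0.312"

```text
t: 23.4
ee_pos: [0.4969, 0.2873, 0.3204]
tcp_rot: [0.354, 0.935, -0.0, -0.0]
wrist_force: [-0.1, -0.7, -1.2]
gripper_width: 0.0329
grip_force: 6.5
```

>>> play_rows --plan "0 0 4 0 0 0 0.312; 0 0 9 0 0 0 0.312; 0 0 14 0 0 0 0.312; 0 0 18 0 0 0 0.312; 0 0 21 0 0 0 0.312; 0 0 22 0 0 0 0.312; 0 0 22 0 0 0 0.312; 0 0 22 0 0 0 0.312; 0 0 22 0 0 0 0.312"

```text
t: 24.52
ee_pos: [0.4971, 0.2882, 0.1018]
tcp_rot: [0.353, 0.936, 0.001, 0.001]
wrist_force: [0.1, -0.2, -0.9]
gripper_width: 0.0327
grip_force: 6.5
```

```bash
python3 - <<'E'
from h import *
go(fence2w(-.025,-.05),.10,-41.2)
o=bot.get_obs();print(o['t'],o['ee_pos'],o['gripper_width'],o['grip_force'],o['joint_velocities'].round(3))
ims=[cams.read_camera('wrist') for _ in range(4)]; im=np.mean(ims,0).astype(np.uint8); cv2.imwrite('pics/w8.png',im)
c=im[110:260,240:400]; cv2.imwrite('pics/w8c.png',cv2.resize(c,None,fx=4,fy=4,interpolation=cv2.INTER_CUBIC))
for r in range(193,214): print(r,im[r,322:340].astype(int).sum(1)//3)
P=pose('wrist'); t=fence2w(-.025,0); print(proj(P,[[*t,.10],[*t,.01]]).round(1))
E
```

```text
shift cm [ 0.2  -0.01  0.18] turn [ 0.1   0.04 -0.16] t 24.525
24.525 [0.49712661 0.28824987 0.10175475] 0.03265832447950188 6.513598412275314 [ 0.002  0.004  0.003 -0.    -0.003 -0.   ]
193 [ 98  96  95  96  98 100 101 114 142 134 126 110  99 100 113 131 131 132]
194 [100  97  96  96  98  98  96 104 136 133 127 112  99 100 111 127 131 137]
195 [100  99  97  96  95  96  93 102 135 133 125 109 109 113 113 117 122 138]
196 [101 101  99  97  95  93  90 104 136 134 123 100 105 115 114 115 117 134]
197 [101 101 101  99  96  93  93 111 137 134 123  97  99 105 117 124 130 145]
198 [100 101 102 103  99  95  95 113 137 134 122  95  98 102 119 130 131 149]
199 [ 97  98 100 103 102  98  97 112 137 134 124  94 106 106 111 122 131 148]
200 [ 95  96  99 101 103 101 101 115 137 134 125  96 107 106 104 105 121 157]
201 [ 93  95  98 100 103 104 103 117 137 134 123  91 102 108 113 117 130 157]
202 [ 93  95  97 100 102 102 107 123 137 133 123  95 103 119 129 130 131 157]
203 [ 94  96  99 101 103 103 107 126 137 132 123  95  99 105 122 131 131 165]
204 [ 96  98 101 103 103 102 107 127 136 132 120  95  98  98 107 126 131 167]
205 [ 99 101 104 103 100  98 105 126 136 131 118  92  97  99 110 125 131 167]
206 [110 107 106 103  96  94 108 137 139 134 119  95  94  97 142 195 199 204]
207 [197 181 151 127 119 124 114  98  92  90  92 105  99 102 154 215 222 221]
208 [243 240 224 190 190 190 178 110  78  75  87 126 150 147 146 163 173 167]
209 [247 242 215 194 195 196 185 121 111 104 107 148 189 188 186 205 229 224]
210 [248 242 215 194 195 196 186 132 134 128 121 121 166 191 192 214 244 243]
211 [250 243 208 194 195 196 186 120 135 130 124 119 145 164 188 208 246 245]
212 [251 245 210 195 195 196 187 122 135 128 128 130 142 148 170 208 247 247]
213 [250 244 209 195 196 192 169 124 133 128 127 136 161 179 187 208 249 249]
[[320.3 164.8]
 [320.2 146.6]]
```

View pics/w8c.png

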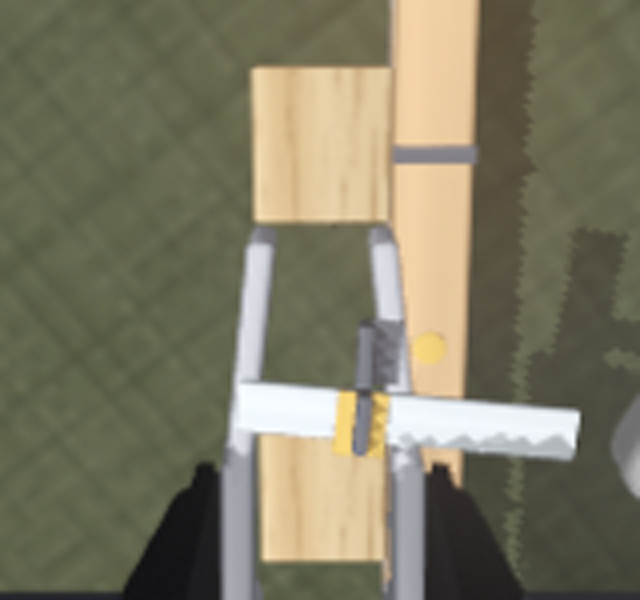

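>>> play_rows --plan "0.1 0 0 0 0 0 0.313; 0.2 0 0 0 0 0 0.313; 0.3 0 0 0 0 0 0.313; 0.3 0 0 0 0 0 0.313; 0.3 0 0 0 0 0 0.313; 0.3 0 0 0 0 0 0.313; 0.3 0 0 0 0 0 0.313; 0.3 0 0 0 0 0 0.313"

```text
t: 25.72
ee_pos: [0.4945, 0.2901, 0.1006]
tcp_rot: [0.353, 0.936, 0.0, 0.0]
wrist_force: [-0.4, -0.2, -1.9]
gripper_width: 0.0327
grip_force: 6.5
```

```bash
python3 - <<'E'
from h import *
o=bot.get_obs();print(o['t'],o['ee_pos'],o['gripper_width'],o['grip_force'],o['joint_velocities'].round(3))
ims=[cams.read_camera('wrist') for _ in range(3)]; im=np.mean(ims,0).astype(np.uint8)
for r in range(201,212): print(r,im[r,322:340].astype(int).sum(1)//3)
P=pose('wrist'); t=fence2w(-.025,0); print(proj(P,[[*t,.107]]).round(1))
c=im[150:230,280:400]; cv2.imwrite('pics/w9c.png',cv2.resize(c,None,fx=6,fy=6,interpolation=cv2.INTER_CUBIC))
E
```

```text
25.725 [0.49447235 0.29008839 0.10064061] 0.032663812076514365 6.52745246887207 [-0.     0.     0.    -0.001 -0.001 -0.   ]
201 [100 100 101 102  99  95 100 122 137 133 123  95 100 112 131 131 131 157]
202 [ 99  98  99 103 103  99 104 125 137 132 122  95  98  98 111 131 130 156]
203 [ 95  95  97 100 102 101 107 126 136 131 120  94  97  96 107 131 131 165]
204 [ 93  94  96  98 101 102 108 126 135 131 118  89 107 128 128 131 131 167]
205 [ 92  94  95  98 101 102 113 135 136 130 124 130 130 132 131 131 130 167]
206 [105 100 102 103 102 104 116 140 138 133 117 100 101 107 149 196 200 203]
207 [196 181 150 129 119 124 118 108  93  90  87  95  99 105 130 182 223 220]
208 [243 236 212 190 190 190 180 135  77  75  79 101 123 141 137 143 172 169]
209 [247 244 229 194 195 195 185 122 111 105 105 120 157 187 186 206 229 224]
210 [248 243 217 194 195 196 185 126 134 127 118 117 145 165 192 216 244 243]
211 [250 242 203 194 195 196 187 134 135 131 125 121 147 158 169 206 246 245]
[[320.5 172.1]]
```

View pics/w9c.png

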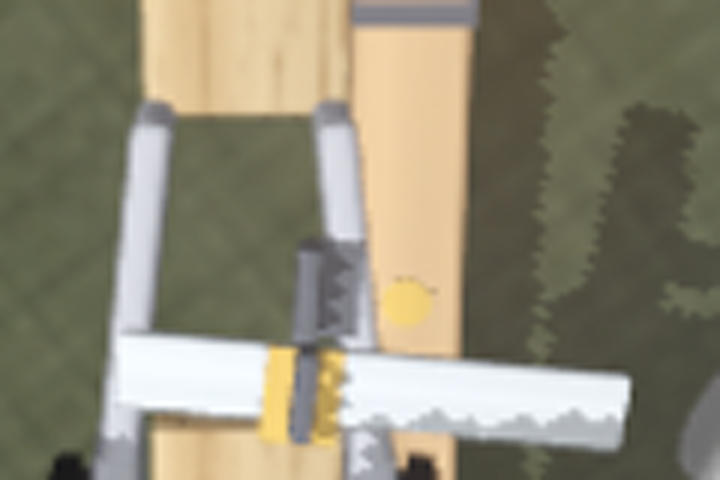

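```bash
python3 -c "
from rig import finish_job; print(finish_job())"
```

```text
the job is handed in; nothing more can be done
None
```

I've handed the job in at about 26 s of the 72 s allowed. The three blocks stand flush and square on their notches. The tweezers are held level about 10 cm above the middle block, with the pointer in line with the gap mark to within about 0.2 mm.

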